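# Return a wood sample to its pocket in the display case

## Task

Put the loose rectangular wood sample back into the one empty pocket of the display case: lay it flat on the bare face of the panel beside the pocket, at least half its length away, then, gently and without lifting it or lowering it in from above, slide it over the face until it drops into the pocket. Let go with it fully home and level on the pocket's floor, and leave the other things on the bench alone.

Things in the scene. Friction and masses are not known exactly. Their poses are not given: they have to be found in the camera images.
- block_mid (a point): Centre (10 mm above its underside) of the loose rectangular wood sample: plain mid-brown wood, 44 mm along its x, 60 mm along its y, 20 mm high (z up), 48 to 90 g, lying flat on the bench. It fits the pocket either way round. Other things lie 25 mm or more from it.
- case: Display case lying flat on the bench, fixed: dark wooden frame, 290 mm along x, 340 mm along y, rim 24 mm high, 12 mm thick, around a pale panel whose flat face is 20 mm above the bench. Origin: centre of its underside, z up. Three fixed samples, 44 x 60 mm, stand 14 mm above the face in a row along y at x = +85 mm, y = -92, 0, +92 mm; the rest is bare.
- pocket_nominal (a point): Where the middle of the empty pocket's mouth would be, level with the face, were the panel centred in the case (at x = -35 mm, y = 0 of the case; axes as the case's). The panel was screwed down by hand: it is parallel to the case and firm, but it and its pocket lie up to 6 mm off along x and up to 6 mm off along y.
- disc: Bystander: round wood disc, 54 mm across and 20 mm high, lying flat; origin at the centre of its underside.
- tee: Bystander: wooden T-joint sample, about 66 x 64 mm and 20 mm high, lying flat; origin in the middle of its underside.
- tape: Bystander: black tape measure, 62 x 34 mm and 60 mm high, standing; origin at the centre of its underside.
- pocket_floor (a point): 14 mm above the bench, 6 mm under the pocket_nominal point: height of the pocket's flat floor. The pocket is 48 mm along the case's x and 64 mm along its y (2 mm of play on each side), 6 mm deep, grey felt floor, sharp upright walls. The sample's centre is 30 mm above the bench when it lies on the face, 24 mm when it is home, its top then 14 mm above the face.
Not all that is in view belongs to the job. What is shaped like the part that bears block_mid but green, grey or white is not meant.

How it is judged (in metres and radians):
On the way, in this order (a step that is already met when the one before it is completed fails the run):
1. the sample lies flat on the panel's face, its centre at least 25 mm to one side of the pocket's nominal middle (contact force between block and case above 0.15 N and z of block_mid in the frame of case between 0.028 and 0.032 m and angle between block_mid's own z axis and vertical below 0.08 rad and horizontal distance between block_mid and pocket_nominal between 0.025 and 0.15 m), for 0.1 s.
2. the sample has dropped into the pocket (z of block_mid in the frame of case below 0.0258 m and horizontal distance between block_mid and pocket_nominal below 0.012 m), for 0.1 s.
At the end, for the whole second after the job is handed in: The sample rests, released and still, on the floor of the pocket: its centre within 1.5 mm of the seated height (24 mm above the bench), within 12 mm of the pocket's nominal middle, and level within 0.04 rad (z of block_mid in the frame of case below 0.0255 m and horizontal distance between block_mid and pocket_nominal below 0.012 m and angle between block_mid's own z axis and vertical below 0.04 rad and linear speed of block below 0.01 m/s and contact force between block and the fingers below 0.05 N); the robot touches nothing.
It fails at once if the sample is pressed or driven against the case or panel with more than 30 N (contact force between block and case above 30 N).
It fails at once if the sample hovers low over the pocket (6 to 40 mm above the face, its centre within 22 mm of the pocket's nominal middle): it must come in sliding, not from above (horizontal distance between block_mid and pocket_nominal below 0.022 m and z of block_mid in the frame of case between 0.036 and 0.07 m).
It fails at once if a bystander is moved by more than 25 mm (distance of any of disc, tee, tape from where it was at the start of the episode above 0.025 m).
It also fails if it takes over 67 s, if anything falls off the work surface, if the arm or the gripper's body presses on something with over 40 N, if the wrist force passes 120 N, or if a joint passes its speed limit or range.

## Robot

A 6-joint arm with a two-finger parallel gripper is mounted at the origin on the work surface. World frame = base frame: x ahead of the robot, y to its left, z up, the work surface at z = 0. Lengths are in m, angles in degrees, forces in N, time in s.
With the tool pointing down it reaches from about 0.325 to 0.75 m from the base axis. Payload 7.6 kg.
Tool frame: the origin (TCP) lies at the very end of the fingers, on their centre line; the grasp point (between the pads) lies 19 mm behind it; z points along the fingers, y is the line along which they close (so a half turn about z gives the same grasp; the last joint's range is limited). The gripper opens to 85 mm and grips with 20 to 120 N. Pads are 22 mm wide; open, the fingers measure 114 mm over their backs; the gripper's body (76 mm by 85 mm) begins 54 mm behind the grasp point. The pads swing forward as they close: fully open they stand 13 mm farther back than shut.
Start: joints at [70.113, 2.991, 80.254, -0, 96.75, -4.028], TCP at [0.143, 0.505, 0.231] pointing down, gripper open.
Joint ranges: [-166.34, 166.34], [-52.06, 124.39], [6.96, 135.62], [-60.46, 240.46], [14.63, 156.25], [-167.68, 167.68]. Speed limits (degrees/s): [147.25, 147.25, 172.46, 180, 180, 180].

## Interface

Orientations are given as a 3x3 rotation matrix whose columns are the frame's x, y, z axes.
In Python, from workcell import r, vision, order gives the robot as it stands. The module is installed in compiled form; this text tells all that it offers.
- The arm moves only by the tool apply_moves, never from a script. Its arguments are lists of equal length, an entry for each row: "xyz": the shift along the world's x, y, z normalised to -1 to 1, where 1 is 0.5 m, a list of three; "rot": the turn, a rotation vector about the world's x, y, z normalised to -1 to 1, where 1 is 2 pi rad, a list of three; "jaw": the opening, from -1 (shut) to 1 (fully open), so that 0 is half open. A call has 1 to 12 rows; each row is the pose to reach, as a shift and turn from the pose commanded when the call began, turning the shorter way round; what a row does not reach only later rows make up. A row lasts 1/10 s, in which the tool goes at most 50 mm and 8.59 degrees, less where a joint would pass 70% of its speed; a pose out of reach is approached as far as the arm can. A call with a number of a shift or a turn outside -1 to 1 is refused whole. A call with a gripper value outside its range is refused whole. The fingers move at their own pace and stop on an object; "squeeze" is the grip in N (left out, the last holds). Time passes only in rows, so rows that repeat a pose let the fingers close. It gives the time, the measured TCP pose, the force, the opening and the grip force at its end, in the units of the state.
- r.read_state(): the state, without advancing time (a new reading comes with each control period).
- vision.grab_frame(name): name is "scene" or "top" or "wrist"; returns a dict with "color" (400x640x3 uint8, red, green, blue), "range_z" (400x640 float32, m along the optical axis (not along the pixel's ray), 0 where there is no reading), "fx", "fy", "cx", "cy" (pixels), "extrinsics" (4x4, takes a point from camera to world coordinates). Camera axes: x right, y up, looking along -z (the intrinsics and any distortion apply to the point x, -y, -z); pixel columns grow to the right and rows downward; lengths in m; the calibration is good to about 2 mm. The wrist camera is an equidistant fisheye: a pixel r from the principal point sees the ray r / f radians off the axis. A picture is of the moment at which its call begins.
- order.sign_off(): hands the job in; it is judged then, once.
The state is a dict: "t": time; "q": joint angles; "qd": joint speeds; "effort": joint torques, N m; "tool_pos": TCP position; "tcp_rot": TCP orientation; "contact_force": force on the tool from outside, world axes, zero at the start; "wrist_torque": the same for the moment, N m; "opening": opening from 0.0 (shut) to 1.0 (fully open); "gripper_force": force on a finger pad.
Only numpy, scipy, OpenCV 4.12 (cv2) and the standard library are available. Lean on these libraries where they do the work, as an engineer would, in place of code of your own. Each camera call takes 0.05 s, during which the arm holds its last target. There are 200 camera calls.

## Working session

There is one attempt and no reset: what is moved stays moved. The work goes in short steps, Python scripts to look and compute and a tool call to move; the robot and the scene stay as the last step left them, time stands still between calls to the robot, and variables do not carry over. Pictures are saved under pics/ and viewed, at most 10 in all, crops included, and the job is handed in when it is done.

Besides the shell and the picture viewer there is one more tool, called as a command line: name --argument value ..., lists and objects as JSON in quotes. apply_moves: Moves the arm, as the interface text tells. Scaled input: -1 to 1 covers 0.5 m each way for a shift and 2 pi rad each way for a turn. Its arguments: {"type":"object","properties":{"xyz":{"type":"array"},"rot":{"type":"array"},"jaw":{"type":"array"},"squeeze":{"type":"number"}},"required":["xyz","rot","jaw"]}

```bash
mkdir -p pics; cat > h.py <<'E'
import numpy as np, cv2
from workcell import r, vision, order
def pts(f):
    z=f["range_z"];v,u=np.mgrid[:z.shape[0],:z.shape[1]]
    p=np.stack([(u-f["cx"])/f["fx"]*z,-(v-f["cy"])/f["fy"]*z,-z,np.ones_like(z)],-1)
    return (p@np.array(f["extrinsics"]).T)[...,:3]
E
python3 - <<'E'
from h import *
f=vision.grab_frame("top");cv2.imwrite("pics/top.png",f["color"][...,::-1])
np.savez("top.npz",**f)
print(f["fx"],f["extrinsics"],r.read_state())
P=pts(f);z=P[...,2]
cv2.imwrite("pics/topz.png",cv2.applyColorMap(np.clip(z*4000,0,255).astype(np.uint8),2))
E
```

```text
362.19862884833464 [[-0.02555759  0.98060185 -0.19433687  0.45550191]
 [-0.99897892 -0.0322973  -0.03159102 -0.11117503]
 [-0.03725477  0.19333105  0.98042602  0.77589415]
 [ 0.          0.          0.          1.        ]] {'t': 0.05, 'q': array([ 7.01119793e+01,  3.02770903e+00,  8.03105123e+01,  2.47862397e-03,
        9.67492518e+01, -4.02869719e+00]), 'qd': array([ 0.00786578,  0.03540095, -0.13931646,  0.01026949,  0.06162858,
        0.05604094]), 'effort': array([ 5.49350261e-04, -3.82971668e+01, -3.61370051e+01, -1.51510076e-04,
        4.93840344e-03,  1.72209127e-05]), 'tool_pos': array([0.14334679, 0.50475642, 0.23049004]), 'tcp_rot': array([[-9.61936900e-01,  2.73271088e-01, -5.59753706e-04],
       [ 2.73271620e-01,  9.61935862e-01, -1.42102722e-03],
       [ 1.50121508e-04, -1.51990332e-03, -9.99998834e-01]]), 'contact_force': array([-0.72442346,  0.02689519, -0.40710029]), 'wrist_torque': array([-0.04685541,  0.00289198, -0.04115819]), 'gripper_force': 0.0, 'opening': 1.0000710775213792}
```

View pics/top.png

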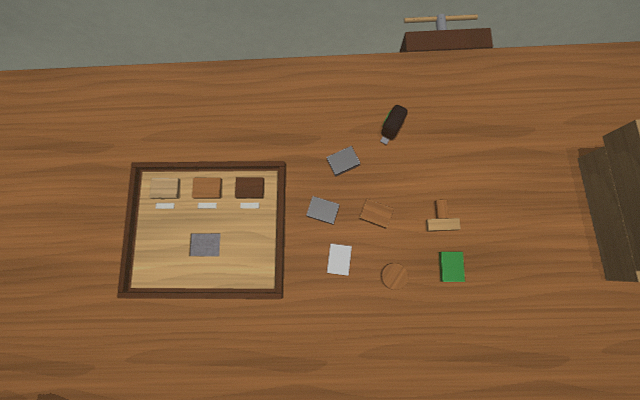

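The picture shows the case centred near (203,230), with its pocket at (205,245). The brown sample is at (376,214), the disc at (394,277), the tee at (443,217) and the tape at (395,122). The grey, white and green blocks are decoys.

```bash
python3 - <<'E'
from h import *
f=dict(np.load("top.npz"));P=pts(f);z=P[...,2];c=f["color"].astype(int)
def win(u0,u1,v0,v1):
    m=np.zeros(z.shape,bool);m[v0:v1,u0:u1]=1;return m
def rect(m,n):
    k,l,s,_=cv2.connectedComponentsWithStats(m.astype(np.uint8));i=1+s[1:,4].argmax();m=l==i
    q=P[m];R=cv2.minAreaRect((q[:,:2]*1000).astype(np.float32));print(n,m.sum(),R,"z",np.median(q[:,2]),"corners",cv2.boxPoints(R).round(1).tolist())
print("bench z",np.median(z[300:380,300:500]))
rect(win(350,400,190,240)&(z>0.013),"block")
w=win(105,298,150,310)
rect(w&(z>0.011),"case")
g=(c.max(-1)-c.min(-1)<25)&(c.max(-1)<170)&win(180,230,225,265)
rect(g,"pocket")
q=P[win(160,185,235,265)];print("face",np.median(q[:,2]))
for n,u0,u1,v in(("s1",145,185,(172,200)),("s2",188,226,(172,200)),("s3",230,268,(172,200))):
    rect(win(u0,u1,*v)&(z>0.028),n)
for n,a in(("disc",(375,415,255,297)),("tee",(420,465,190,237)),("tape",(375,415,95,150)),("g1",(322,365,140,180)),("g2",(302,345,192,228)),("w",(322,357,238,280))): rect(win(*a)&(z>0.012),n)
E
```

```text
bench z -3.7689001889607e-05
block 611 ((514.0282592773438, -178.70216369628906), (63.439571380615234, 167.08203125), 61.707069396972656) z 0.020081263486499856 corners [[425.3999938964844, -167.0], [572.5999755859375, -246.1999969482422], [602.5999755859375, -190.39999389648438], [455.5, -111.19999694824219]]
case 16318 ((544.2718505859375, 96.50969696044922), (419.4505920410156, 248.47242736816406), 88.64533996582031) z 0.019768549043735373 corners [[415.1000061035156, -110.19999694824219], [663.5, -116.0999984741211], [673.4000244140625, 303.20001220703125], [425.0, 309.1000061035156]]
pocket 635 ((496.958251953125, 37.873016357421875), (305.5400085449219, 48.796424865722656), 83.53044128417969) z 0.014013460263636035 corners [[455.5, -111.19999694824219], [504.0, -116.69999694824219], [538.4000244140625, 186.89999389648438], [489.8999938964844, 192.39999389648438]]
face 0.019611613539445127
s1 570 ((632.4992065429688, 244.43594360351562), (60.98297119140625, 43.37360763549805), 87.7105484008789) z 0.03338070948218402 corners [[609.5999755859375, 214.8000030517578], [653.0, 213.10
[... 1607 characters left out ...]
11], [675.5, -177.8000030517578], [716.7999877929688, -159.89999389648438], [692.9000244140625, -104.69999694824219]]
g2 595 ((531.4625244140625, -88.23213195800781), (65.51805114746094, 144.5437469482422), 82.42268371582031) z 0.01997079468750329 corners [[455.5, -111.19999694824219], [598.7999877929688, -130.1999969482422], [607.4000244140625, -65.30000305175781], [464.1000061035156, -46.20000076293945]]
w 635 ((472.4539489746094, -125.0301742553711), (43.823974609375, 59.70943832397461), 81.17294311523438) z 0.01996076708848904 corners [[439.6000061035156, -142.10000610351562], [498.6000061035156, -151.3000030517578], [505.29998779296875, -108.0], [446.29998779296875, -98.80000305175781]]
```

```bash
python3 - <<'E'
from h import *
f=dict(np.load("top.npz"));P=pts(f);z=np.where(f["range_z"]>.1,P[...,2],-1);c=f["color"].astype(int)
def win(u0,u1,v0,v1):
    m=np.zeros(z.shape,bool);m[v0:v1,u0:u1]=1;return m
def rect(m,n):
    m=m&(z>-.5)
    k,l,s,_=cv2.connectedComponentsWithStats(m.astype(np.uint8));i=1+s[1:,4].argmax();m=l==i
    q=P[m];R=cv2.minAreaRect((q[:,:2]*1000).astype(np.float32));print(n,m.sum(),np.round(R[0],1),np.round(R[1],1),round(R[2],1),"z",np.median(q[:,2]).round(4))
rect(win(350,400,190,240)&(z>0.017),"block")
rect(win(105,298,150,310)&(z>0.014),"case")
g=(c.max(-1)-c.min(-1)<25)&(c.max(-1)<170)&win(180,230,225,265)
rect(g&(z<.017),"pocket")
for n,u0,u1,v in(("s1",145,185,(172,200)),("s2",188,226,(172,200)),("s3",230,268,(172,200))):
    rect(win(u0,u1,*v)&(z>0.03),n)
for n,a in(("disc",(375,415,255,297)),("tape",(375,415,95,150)),("g2",(302,345,192,228))): rect(win(*a)&(z>0.012),n)
E
```

```text
block 593 [ 566.3 -206.8] [59.8 44.3] 67.4 z 0.0201
case 15905 [545.9 155.8] [300.  248.5] 88.2 z 0.0198
pocket 620 [510.8 158.5] [61.8 44.4] 88.5 z 0.014
s1 555 [633.1 244.3] [60.9 42.6] 88.1 z 0.0334
s2 557 [630.1 152.5] [60.5 42.4] 88.3 z 0.0336
s3 580 [628.   60.8] [60.1 44.5] 88.1 z 0.0337
disc 570 [ 436.  -236.4] [52.6 51.6] 88.4 z 0.02
tape 551 [ 759.9 -251.7] [36.  59.1] 59.1 z 0.0577
g2 593 [576.8 -94.1] [59.6 44.3] 70.9 z 0.02
```

apply_moves --xyz '[[0.7,-0.7,0],[0.7,-0.7,0],[0.7,-0.7,0],[0.7,-0.7,0],[0.7,-0.7,0],[0.7,-0.7,0],[0.7,-0.7,0],[0.7,-0.7,0],[0.7,-0.7,0],[0.7,-0.7,0],[0.7,-0.7,0],[0.7,-0.7,0]]' --rot '[[0,0,-0.2686],[0,0,-0.2686],[0,0,-0.2686],[0,0,-0.2686],[0,0,-0.2686],[0,0,-0.2686],[0,0,-0.2686],[0,0,-0.2686],[0,0,-0.2686],[0,0,-0.2686],[0,0,-0.2686],[0,0,-0.2686]]' --jaw '[1,1,1,1,1,1,1,1,1,1,1,1]' --squeeze 25

```text
t: 1.25
tool_pos: [0.494, 0.1536, 0.2303]
tcp_rot: [[0.391, 0.921, -0.002], [0.921, -0.391, -0.0], [-0.001, -0.002, -1.0]]
contact_force: [-0.7, 0.7, -0.1]
opening: 1.0
gripper_force: 0.0
```

```bash
python3 - <<'E'
from h import *
s=r.read_state();print(s["tool_pos"],s["tcp_rot"].round(3).tolist(),s["q"].round(1),s["t"])
f=vision.grab_frame("wrist");np.savez("w1.npz",**f);cv2.imwrite("pics/w1.png",f["color"][...,::-1])
print(f["fx"],f["cx"],f["cy"],np.round(f["extrinsics"],3))
E
```

```text
[0.49396697 0.15364157 0.23026211] [[0.391, 0.921, -0.002], [0.921, -0.391, -0.0], [-0.001, -0.002, -1.0]] [13.2  1.8 81.6 -0.  96.7 36.2] 1.25
309.70691628693146 317.07668863331565 197.20825701487206 [[ 0.92   0.37   0.127  0.526]
 [-0.391  0.872  0.293  0.23 ]
 [-0.002 -0.319  0.948  0.373]
 [ 0.     0.     0.     1.   ]]
```

View pics/w1.png

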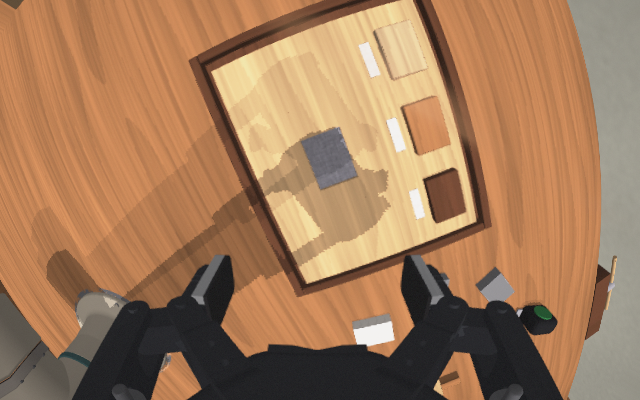

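The wrist picture shows the pocket clear at (329,159), with the fingertips at (220,265) and (415,265). I'll measure the pocket finely from it while moving to the sample.

```bash
cat >> h.py <<'E'
def ptsw(f):
    z=f["range_z"];v,u=np.mgrid[:z.shape[0],:z.shape[1]]
    a,b=(u-f["cx"])/f["fx"],(v-f["cy"])/f["fy"];t=np.hypot(a,b);k=np.where(t<1.5,np.tan(np.minimum(t,1.5))/np.maximum(t,1e-9),0)
    p=np.stack([a*k*z,-b*k*z,-z,np.ones_like(z)],-1)
    return (p@np.array(f["extrinsics"]).T)[...,:3]
E
python3 - <<'E'
from h import *
f=dict(np.load("w1.npz"));P=ptsw(f);ok=f["range_z"]>.05;z=P[...,2];c=f["color"].astype(int)
def near(x,y,d): return ok&(np.hypot(P[...,0]-x,P[...,1]-y)<d)
def rect(m,n):
    k,l,s,_=cv2.connectedComponentsWithStats(m.astype(np.uint8));i=1+s[1:,4].argmax();m=l==i
    q=P[m];R=cv2.minAreaRect((q[:,:2]*1000).astype(np.float32));print(n,m.sum(),np.round(R[0],1),np.round(R[1],1),round(R[2],1),"z",np.median(q[:,2]).round(4))
    return q
q=rect(near(.511,.157,.06)&(z<.017),"pocket depth")
g=(c.max(-1)-c.min(-1)<30)&near(.511,.157,.06);rect(g,"pocket gray")
a=-1.7*np.pi/180;X=np.array([np.cos(a),np.sin(a)]);Y=np.array([-X[1],X[0]]);o=np.array([.5109,.1568])
d=(q[:,:2]-o);print("case-frame extents x",np.percentile(d@X,[.5,99.5])*1e3,"y",np.percentile(d@Y,[.5,99.5])*1e3)
for x,y in((.633,.244),(.630,.1525),(.628,.061)): rect(near(x,y,.05)&(z>.03),"s")
print("face z",np.median(z[near(.511,.1,.015)]))
rect(near(.545,.156,.26)&(z>.0215)&(z<.0265),"rim")
E
```

```text
pocket depth 2160 [510.3 158.7] [64.5 49.5] 88.1 z 0.0146
pocket gray 26163 [509.  153.4] [ 33.9 119.3] 65.8 z 0.3129
case-frame extents x [-24.6649968   23.36522961] y [-29.84505685  33.30142993]
s 1999 [632.9 247.4] [60.7 45. ] 88.2 z 0.0343
s 1849 [630.  155.9] [60.7 44.9] 87.7 z 0.0341
s 1516 [627.4  64.2] [60.9 45. ] 88.4 z 0.034
face z 0.020072748855412298
rim 7443 [546.  162.8] [341.  290.4] 88.2 z 0.024
```

apply_moves --xyz '[[0.144,-0.721,-0.2],[0.144,-0.721,-0.2],[0.144,-0.721,-0.2],[0.144,-0.721,-0.2],[0.144,-0.721,-0.2],[0.144,-0.721,-0.2],[0.144,-0.721,-0.2],[0.144,-0.721,-0.2],[0.144,-0.721,-0.2],[0.144,-0.721,-0.2],[0.144,-0.721,-0.2],[0.144,-0.721,-0.2]]' --rot '[[0,0,0],[0,0,0],[0,0,0],[0,0,0],[0,0,0],[0,0,0],[0,0,0],[0,0,0],[0,0,0],[0,0,0],[0,0,0],[0,0,0]]' --jaw '[1,1,1,1,1,1,1,1,1,1,1,1]'

```text
t: 2.5
tool_pos: [0.5658, -0.2042, 0.132]
tcp_rot: [[0.382, 0.924, 0.001], [0.924, -0.382, -0.0], [0.0, 0.001, -1.0]]
contact_force: [0.1, 0.5, -0.1]
opening: 1.003
gripper_force: 0.0
```

```bash
python3 - <<'E'
from h import *
s=r.read_state();print(s["tool_pos"])
f=vision.grab_frame("wrist");np.savez("w2.npz",**f);cv2.imwrite("pics/w2.png",f["color"][...,::-1])
P=ptsw(f);ok=f["range_z"]>.05;z=P[...,2]
m=ok&(np.hypot(P[...,0]-.566,P[...,1]+.207)<.05)&(z>.017)&(z<.023)
k,l,st,_=cv2.connectedComponentsWithStats(m.astype(np.uint8));i=1+st[1:,4].argmax()
q=P[l==i];R=cv2.minAreaRect((q[:,:2]*1000).astype(np.float32));print(st[i],R,np.median(q[:,2]))
E
```

```text
[ 0.56575352 -0.20423282  0.13198507]
[ 292  160   52   67 3374] ((565.4769897460938, -204.02023315429688), (60.625972747802734, 44.14937973022461), 67.44363403320312) 0.020150980296274518
```

View pics/w2.png

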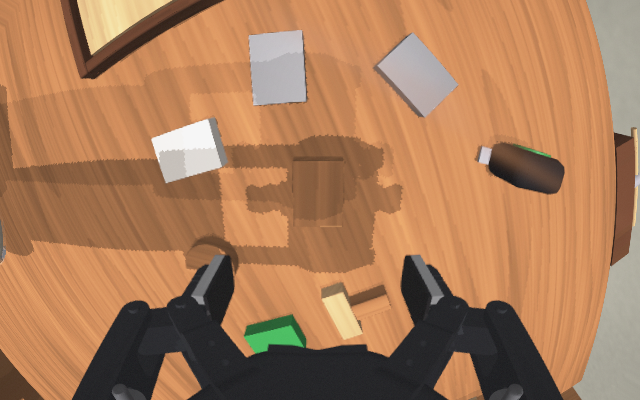

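The sample at (318,192) sits midway between the fingertips at (220,265) and (415,265), and the way down is clear.

apply_moves --xyz '[[0,-0.002,-0.08],[0,-0.002,-0.16],[0,-0.002,-0.21],[0,-0.002,-0.235],[0,-0.002,-0.249],[0,-0.002,-0.249],[0,-0.002,-0.249],[0,-0.002,-0.249]]' --rot '[[0,0,0],[0,0,0],[0,0,0],[0,0,0],[0,0,0],[0,0,0],[0,0,0],[0,0,0]]' --jaw '[1,1,1,1,1,1,1,1]'

```text
t: 3.35
tool_pos: [0.5664, -0.2068, 0.0086]
tcp_rot: [[0.384, 0.924, 0.003], [0.924, -0.384, -0.001], [-0.0, 0.003, -1.0]]
contact_force: [-0.9, -0.4, -0.2]
opening: 0.999
gripper_force: 0.0
```

apply_moves --xyz '[[0,0,0],[0,0,0],[0,0,0],[0,0,0],[0,0,0],[0,0,0],[0,0,0],[0,0,0],[0,0,0],[0,0,0],[0,0,0],[0,0,0]]' --rot '[[0,0,0],[0,0,0],[0,0,0],[0,0,0],[0,0,0],[0,0,0],[0,0,0],[0,0,0],[0,0,0],[0,0,0],[0,0,0],[0,0,0]]' --jaw '[0.6,0.4,0.2,0.1,0,-0.2,-0.4,-0.6,-1,-1,-1,-1]' --squeeze 25

```text
t: 4.55
tool_pos: [0.5656, -0.2065, 0.007]
tcp_rot: [[0.384, 0.924, 0.0], [0.924, -0.384, -0.0], [0.0, 0.0, -1.0]]
contact_force: [-0.9, -0.2, 3.2]
opening: 0.51
gripper_force: 26.2
```

apply_moves --xyz '[[0,0,0.04],[0,0,0.1],[0,0,0.16],[-0.1154,0.5868,0.16],[-0.1154,0.5868,0.16],[-0.1154,0.5868,0.16],[-0.1154,0.5868,0.16],[-0.1154,0.5868,0.16],[-0.1154,0.5868,0.16],[-0.1154,0.5868,0.16],[-0.1154,0.5868,0.16],[-0.1154,0.5868,0.16]]' --rot '[[0,0,0],[0,0,0],[0,0,0],[0,0,0.0577],[0,0,0.0577],[0,0,0.0577],[0,0,0.0577],[0,0,0.0577],[0,0,0.0577],[0,0,0.0577],[0,0,0.0577],[0,0,0.0577]]' --jaw '[-1,-1,-1,-1,-1,-1,-1,-1,-1,-1,-1,-1]'

```text
t: 5.75
tool_pos: [0.5077, 0.0862, 0.0864]
tcp_rot: [[0.032, 0.999, -0.001], [0.999, -0.032, -0.0], [-0.0, -0.001, -1.0]]
contact_force: [-0.3, -0.3, -0.7]
opening: 0.502
gripper_force: 25.8
```

```bash
python3 - <<'E'
from h import *
s=r.read_state();print(s["tool_pos"],s["contact_force"],s["opening"],s["tcp_rot"].round(4).tolist())
f=vision.grab_frame("wrist");np.savez("w3.npz",**f);cv2.imwrite("pics/w3.png",f["color"][...,::-1])
P=ptsw(f);ok=f["range_z"]>.05;z=P[...,2];t=s["tool_pos"]
m=ok&(np.hypot(P[...,0]-t[0],P[...,1]-t[1])<.045)&(abs(z-t[2]-.013)<.003)
k,l,st,_=cv2.connectedComponentsWithStats(m.astype(np.uint8));i=1+st[1:,4].argmax()
q=P[l==i];R=cv2.minAreaRect((q[:,:2]*1000).astype(np.float32));print(st[i],R,np.median(q[:,2]))
m=ok&(np.hypot(P[...,0]-.511,P[...,1]-.158)<.06)&(z<.017)
q=P[m];print(len(q),cv2.minAreaRect((q[:,:2]*1000).astype(np.float32)))
E
```

```text
[0.50772638 0.08623071 0.08644603] [-0.33368468 -0.32654785 -0.65777005] 0.5017464576220088 [[0.0318, 0.9995, -0.0005], [0.9995, -0.0318, -0.0004], [-0.0004, -0.0005, -1.0]]
[ 257  210  120  106 9561] ((506.5097961425781, 88.48847198486328), (61.3033561706543, 57.761383056640625), 87.90316009521484) 0.09958236955576316
6451 ((510.31121826171875, 158.59628295898438), (64.5882339477539, 48.92794418334961), 88.24739074707031)
```

View pics/w3.png

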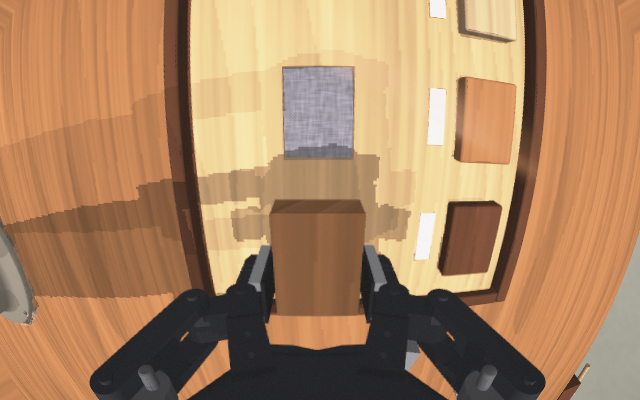

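The sample is held square at (318,260), ahead of the pocket at (318,112). Now I'll lower it onto the bare face.

apply_moves --xyz '[[0,0,-0.05],[0,0,-0.09],[0,0,-0.105],[0,0,-0.112],[0,0,-0.116],[0,0,-0.118],[0,0,-0.119],[0,0,-0.12],[0,0,-0.12],[0,0,-0.12]]' --rot '[[0,0,0],[0,0,0],[0,0,0],[0,0,0],[0,0,0],[0,0,0],[0,0,0],[0,0,0],[0,0,0],[0,0,0]]' --jaw '[-1,-1,-1,-1,-1,-1,-1,-1,-1,-1]'

```text
t: 6.8
tool_pos: [0.5079, 0.087, 0.027]
tcp_rot: [[0.031, 1.0, 0.0], [1.0, -0.031, 0.0], [0.0, 0.0, -1.0]]
contact_force: [0.7, 0.3, -0.4]
opening: 0.505
gripper_force: 25.8
```

apply_moves --xyz '[[0,0,-0.0005],[0,0,-0.001],[0,0,-0.001],[0,0,-0.001]]' --rot '[[0,0,0],[0,0,0],[0,0,0],[0,0,0]]' --jaw '[-1,-1,-1,-1]'

```text
t: 7.2
tool_pos: [0.5079, 0.087, 0.0269]
tcp_rot: [[0.031, 1.0, 0.0], [1.0, -0.031, -0.0], [-0.0, 0.0, -1.0]]
contact_force: [-1.9, -0.0, 5.3]
opening: 0.505
gripper_force: 26.5
```

apply_moves --xyz '[[0,0,-0.0005],[0,0,-0.001],[0,0,-0.001],[0,0,-0.001]]' --rot '[[0,0,0],[0,0,0],[0,0,0],[0,0,0]]' --jaw '[-1,-1,-1,-1]'

```text
t: 7.6
tool_pos: [0.5079, 0.0869, 0.0268]
tcp_rot: [[0.031, 1.0, 0.0], [1.0, -0.031, -0.0], [-0.0, 0.0, -1.0]]
contact_force: [-5.0, -0.5, 9.2]
opening: 0.507
gripper_force: 26.9
```

apply_moves --xyz '[[0,0,0.001],[0.0005,0.012,0.001],[0.001,0.024,0.001],[0.0015,0.036,0.001],[0.002,0.048,0.001],[0.0025,0.06,0.001],[0.003,0.072,0.001],[0.0035,0.084,0.001],[0.004,0.096,0.001],[0.0044,0.108,0.001],[0.0046,0.12,0.001],[0.0046,0.12,0.001]]' --rot '[[0,0,0],[0,0,0],[0,0,0],[0,0,0],[0,0,0],[0,0,0],[0,0,0],[0,0,0],[0,0,0],[0,0,0],[0,0,0],[0,0,0]]' --jaw '[-1,-1,-1,-1,-1,-1,-1,-1,-1,-1,-1,-1]'

```text
t: 8.8
tool_pos: [0.5104, 0.1481, 0.0267]
tcp_rot: [[0.03, 1.0, 0.001], [1.0, -0.03, 0.001], [0.001, 0.001, -1.0]]
contact_force: [-0.4, 1.5, 5.9]
opening: 0.504
gripper_force: 26.5
```

apply_moves --xyz '[[0.0001,0.003,0],[0.0002,0.006,0],[0.0003,0.009,0],[0.0004,0.012,0],[0.0006,0.014,0],[0.0006,0.016,0],[0.0006,0.016,0],[0.0006,0.016,0]]' --rot '[[0,0,0],[0,0,0],[0,0,0],[0,0,0],[0,0,0],[0,0,0],[0,0,0],[0,0,0]]' --jaw '[-1,-1,-1,-1,-1,-1,-1,-1]'

```text
t: 9.6
tool_pos: [0.5097, 0.1552, 0.0255]
tcp_rot: [[0.031, 1.0, -0.001], [1.0, -0.031, 0.0], [0.0, -0.001, -1.0]]
contact_force: [0.2, -0.6, -0.5]
opening: 0.507
gripper_force: 25.9
```

apply_moves --xyz '[[0,0.002,-0.001],[0,0.002,-0.002],[0,0.002,-0.003],[0,0.002,-0.004],[0,0.002,-0.005],[0,0.002,-0.005]]' --rot '[[0,0,0],[0,0,0],[0,0,0],[0,0,0],[0,0,0],[0,0,0]]' --jaw '[-1,-1,-1,-1,-1,-1]'

```text
t: 10.2
tool_pos: [0.5103, 0.1559, 0.0237]
tcp_rot: [[0.031, 1.0, -0.0], [1.0, -0.031, -0.0], [-0.0, -0.0, -1.0]]
contact_force: [-0.5, 0.1, -0.9]
opening: 0.511
gripper_force: 25.9
```

apply_moves --xyz '[[0,0.001,-0.001],[0,0.001,-0.002],[0,0.001,-0.003],[0,0.001,-0.004],[0,0.001,-0.004],[0,0.001,-0.004]]' --rot '[[0,0,0],[0,0,0],[0,0,0],[0,0,0],[0,0,0],[0,0,0]]' --jaw '[-1,-1,-1,-1,-1,-1]'

```text
t: 10.8
tool_pos: [0.5104, 0.1564, 0.0218]
tcp_rot: [[0.031, 1.0, 0.0], [1.0, -0.031, 0.0], [0.0, 0.0, -1.0]]
contact_force: [0.3, -0.1, -0.9]
opening: 0.508
gripper_force: 25.9
```

```bash
python3 - <<'E'
from h import *
s=r.read_state();print(s["tool_pos"],s["contact_force"],s["opening"])
f=vision.grab_frame("wrist");cv2.imwrite("pics/w4.png",f["color"][...,::-1])
P=ptsw(f);ok=f["range_z"]>.05;z=P[...,2];t=s["tool_pos"]
m=ok&(abs(P[...,0]-t[0])<.016)&(abs(P[...,1]-t[1]-.002)<.025)
q=P[m];A=np.c_[q[:,:2]-q[:,:2].mean(0),np.ones(len(q))];print(np.linalg.lstsq(A,q[:,2],rcond=None)[0],len(q))
E
```

```text
[0.51035296 0.15644098 0.02181362] [ 0.25610101 -0.11432069 -0.9397359 ] 0.5075331694833275
[0.00557896 1.64333048 0.07636466] 12533
```

View pics/w4.png

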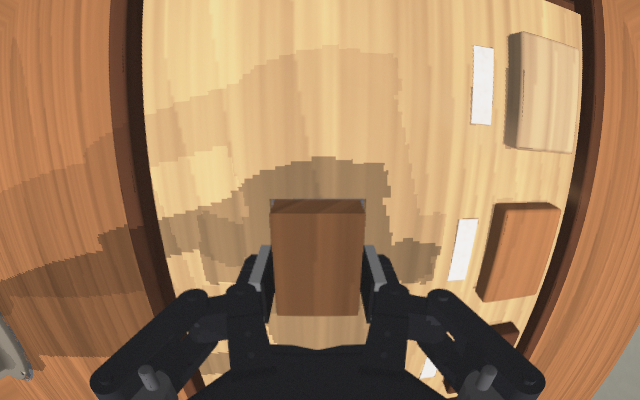

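The sample is inside the pocket mouth at (318,260), with a sliver of pocket showing at the far edge around row 203. I'll take out the last millimetre, release it and retreat.

apply_moves --xyz '[[0,0,-0.001],[0,0,-0.002],[0,0,-0.002],[0,0,-0.002]]' --rot '[[0,0,0],[0,0,0],[0,0,0],[0,0,0]]' --jaw '[-1,-1,-1,-1]'

```text
t: 11.25
tool_pos: [0.5104, 0.1565, 0.021]
tcp_rot: [[0.031, 1.0, 0.0], [1.0, -0.031, 0.0], [0.0, 0.0, -1.0]]
contact_force: [-1.6, 0.1, 2.4]
opening: 0.51
gripper_force: 26.1
```

apply_moves --xyz '[[0,0,0],[0,0,0],[0,0,0],[0,0,0],[0,0,0],[0,0,0],[0,0,0]]' --rot '[[0,0,0],[0,0,0],[0,0,0],[0,0,0],[0,0,0],[0,0,0],[0,0,0]]' --jaw '[0.05,0.1,0.2,0.3,0.4,0.4,0.4]'

```text
t: 11.95
tool_pos: [0.5104, 0.1564, 0.0208]
tcp_rot: [[0.031, 1.0, 0.0], [1.0, -0.031, -0.0], [-0.0, 0.0, -1.0]]
contact_force: [-0.2, -0.2, -1.3]
opening: 0.704
gripper_force: 0.0
```

apply_moves --xyz '[[0,0,0.03],[0,0,0.1],[0,0,0.2],[0,0,0.3],[0,0,0.35],[0,0,0.35],[0,0,0.35]]' --rot '[[0,0,0],[0,0,0],[0,0,0],[0,0,0],[0,0,0],[0,0,0],[0,0,0]]' --jaw '[0.4,0.4,0.4,0.4,0.4,0.4,0.4]'

```text
t: 12.65
tool_pos: [0.5104, 0.1565, 0.1967]
tcp_rot: [[0.031, 1.0, 0.001], [1.0, -0.031, 0.0], [0.0, 0.001, -1.0]]
contact_force: [-0.2, -0.1, -0.6]
opening: 0.7
gripper_force: 0.0
```

```bash
python3 - <<'E'
from h import *
s=r.read_state();print(s["tool_pos"],s["contact_force"],s["opening"])
f=vision.grab_frame("wrist");cv2.imwrite("pics/w5.png",f["color"][...,::-1])
P=ptsw(f);ok=f["range_z"]>.05;z=P[...,2]
m=ok&(abs(P[...,0]-.5103)<.035)&(abs(P[...,1]-.158)<.045)&(z>.028)&(z<.05)
q=P[m];print(cv2.minAreaRect((q[:,:2]*1000).astype(np.float32)),len(q))
q=q[abs(q[:,2]-np.median(q[:,2]))<.002]
A=np.c_[q[:,:2]-q[:,:2].mean(0),np.ones(len(q))];print(np.linalg.lstsq(A,q[:,2],rcond=None)[0],len(q))
E
```

```text
[0.51039562 0.15645527 0.19665721] [-0.17008499 -0.09115088 -0.59947989] 0.7000633598714674
((510.652099609375, 159.289306640625), (59.708335876464844, 44.09671401977539), 87.78329467773438) 2407
[0.00264273 0.00116637 0.03416009] 2395
```

View pics/w5.png

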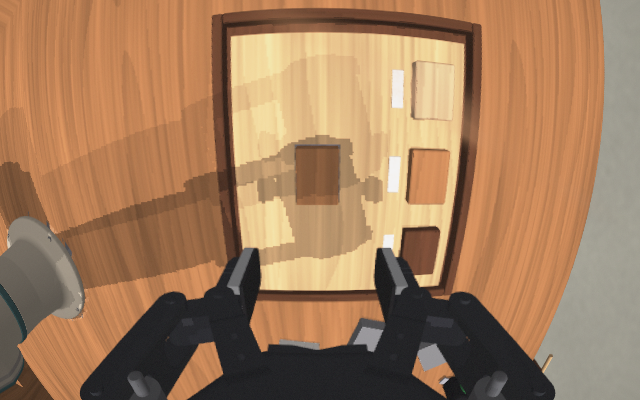

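The sample sits in the pocket at (317,175). Its top is at 34 mm, which is the seated height, and it is level to 0.003 rad.

```bash
python3 -c "
from h import *
print(order.sign_off())"
```

```text
the job is handed in; nothing more can be done
None
```

The wood sample was laid on the bare face about 70 mm from the pocket, slid in, and released fully seated and level (top at 34 mm, tilt about 0.003 rad); the job is handed in at about 13 s, with no verdict returned.

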